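# Unpin the bolt carrier and hold it up

### The arm

A 7-joint arm with a two-finger parallel gripper is mounted at the origin on the work surface. World frame = base frame: x ahead of the robot, y to its left, z up, the work surface at z = 0. Lengths are in m, angles in rad, forces in N, time in s.
With the tool pointing down it reaches from about 0.425 to 0.875 m from the base axis. Payload 8.4 kg.
Tool frame: the origin (TCP) lies at the very end of the fingers, on their centre line; the grasp point (between the pads) lies 19 mm behind it; x points along the fingers, z is the direction in which the jaws open and shut, and the axes are right-handed (so a half turn about x gives the same grasp; the last joint's range is limited). The gripper opens to 85 mm and grips with 20 to 120 N. Pads are 22 mm wide; open, the fingers measure 114 mm over their backs; the gripper's body (76 mm by 85 mm) begins 54 mm behind the grasp point. The pads swing forward as they close: fully open they stand 13 mm farther back than shut.
Start: joints at [1.148, 0.333, 0.04, 1.465, -0.013, 1.343, -0.059], TCP at [0.207, -0.616, 0.231] pointing down, gripper open.
Joint ranges: [-2.58, 2.58], [-0.38, 2.09], [-1.3, 1.39], [0.25, 2.4], [-1.5, 4.64], [0.08, 2.09], [-2.65, 2.65]. Speed limits (rad/s): [2.22, 2.22, 2.79, 2.79, 3.14, 3.14, 3.14].

### API

Orientations are given as a unit quaternion [x, y, z, w].
In Python, from plant import env gives the robot as it stands. The module is installed in compiled form; this text tells all that it offers.
- The arm moves only by the tool move_arm, never from a script. Its arguments are lists of equal length, an entry for each row: "translation": the shift along the world's x, y, z in mm, a list of three; "roll": the turn about the world's z in rad; "fingers": the finger opening in mm, from 0 to 85.4. In form: {"translation": [[dx, dy, dz], ...], "roll": [roll, ...], "fingers": [fingers, ...]}. A call has 1 to 12 rows; each row is the pose to reach, as a shift and turn from the pose commanded when the call began; what a row does not reach only later rows make up. A row lasts 1/12 s, in which the tool goes at most 41.7 mm and 7.16 degrees, less where a joint would pass 70% of its speed; a pose out of reach is approached as far as the arm can. A call with a gripper value outside its range is refused whole. The fingers move at their own pace and stop on an object; the grip force is fixed at half the most. Time passes only in rows, so rows that repeat a pose let the fingers close. It gives the time, the measured TCP pose, the force and the opening at its end, in the units of the state.
- env.get_obs(): the state, without advancing time (a new reading comes with each control period).
- env.snapshot(name): name is "side" or "top"; returns the picture (420x560x3 uint8, blue, green, red); there is no depth.
- env.camera_model(name): a dict with "mtx" (3x3 intrinsics, pixels), "pose" (4x4, takes a point from camera to world coordinates). Camera axes: x right, y up, looking along -z (the intrinsics and any distortion apply to the point x, -y, -z); pixel columns grow to the right and rows downward; lengths in m; the calibration is good to about 2 mm. A picture is of the moment at which its call begins. camera_model takes no time and is no camera call.
- env.finish_job(): hands the job in, once; it reports no verdict.
The state is a dict: "t": time; "q": joint angles; "joint_velocities": joint speeds; "joint_efforts": joint torques, N m; "eef_pos": TCP position; "eef_rot": TCP orientation; "contact_force": force on the tool from outside, world axes, zero at the start; "torque": the same for the moment, N m; "grip_width": finger opening in m.
Only numpy, scipy, OpenCV 4.12 (cv2) and the standard library are available. Lean on these libraries where they do the work, as an engineer would, in place of code of your own. Each camera call takes 0.05 s, during which the arm holds its last target.

### The job

The blue bolt carrier is locked in its cradle by a clevis pin with a red knob: draw the pin right out and lay it in the two open notches of the pin rest beside it on the cradle, red knob pointing away from the carrier, and let go of it. Then take the carrier by its top handle and lift it straight up, keeping it level so that the boxes of bolts do not spill, until it hangs about 10 cm above where it stood. Finish while still holding it there, level and still, with all four boxes in it, and leave the other things on the bench alone.

Things in the scene. Friction and masses are not known exactly. Their poses are not given: they have to be found in the camera images.
- dock: Cradle fixed on the bench, dark steel. Origin on the bench under the middle of the carrier; x along the carrier, pin side at -y. Base plate 6 mm thick, y -200 to +105, x +-150 mm; corner lips 32 mm high. Clevis: two ears at x = 0, 36 wide, 64 mm high, outer ear at y -145 to -139, inner ear -117 to -111 mm, with 16 mm bores; the pin lies in them level along y, axis 46 mm above the bench.
- keeper: Pin rest fixed on the base plate, at +x of the clevis: zinc bracket 46 mm wide (x), two 5 mm plates at y = -14 and +14 mm, each with a 15 mm notch open to the top, flared lips up to 60 mm. Origin: middle of its foot, 6 mm above the bench; axes parallel to the cradle's. A parked pin lies along y, axis 40 mm above the origin, best with its shank's middle at y = +3 mm (10 mm further out it tips).
- pin_knob (a point): Centre of the clevis pin's round red knob, 24 mm diameter, 28 mm long, at the pin's -y end; the pin (65 g) slides freely in its bores. Pin axes: y runs along it from knob to tip, parallel to the cradle's y at the start. The knob is outside the outer ear, with a 16 mm shoulder 5 mm thick between knob and shank, 1 to 5 mm off the ear.
- pin_mid (a point): Middle of the pin's steel shank (12 mm diameter, 56 mm long), on its axis, 47 mm from the knob's centre; between shank and knob is a 16 mm shoulder 5 mm thick.
- pin_tip (a point): Tip of the pin's shank, 75 mm from the knob's centre. The pin is out of the clevis when the tip is beyond the outer face of the outer ear (about 60 mm of draw).
- tray: The carrier: blue plastic tray, 260 (x) by 170 (y) by 72 mm high, four compartments, 0.5 kg, up to 0.9 kg with its boxes. Origin at the centre of its underside, 6 mm above the bench at the start; axes parallel to the cradle's. A steel lug on its -y side hangs between the clevis ears, held by the pin; once the pin is out it lifts straight up and is free of the ears after 33 mm.
- tray_handle (a point): Centre of the carrier's fixed top handle: a straight bar along the carrier's x with a black rubber grip 120 mm long, 24 mm wide (y), 22 mm high; 154 mm above the carrier's underside, over its middle. The load's centre may lie up to about 15 mm off the middle.
- carton_a_mid (a point): Open cardboard box with a blue end flap, full of bolts, in one of the carrier's four compartments (which one varies), 108 mm along the carrier's x, 66 mm along y, 62 mm high. The point is its centre, half-way up.
- carton_b_mid (a point): Open cardboard box with a red end flap, full of bolts, in one of the carrier's four compartments (which one varies), 108 mm along the carrier's x, 66 mm along y, 62 mm high. The point is its centre, half-way up.
- carton_c_mid (a point): Open cardboard box with an orange end flap, full of bolts, in one of the carrier's four compartments (which one varies), 108 mm along the carrier's x, 66 mm along y, 62 mm high. The point is its centre, half-way up.
- carton_d_mid (a point): Open cardboard box with a plain flap and a single nut in it, in one of the carrier's four compartments (which one varies), 108 mm along the carrier's x, 66 mm along y, 62 mm high. The point is its centre, half-way up.
- bin_mid (a point): Bystander: open cardboard box of bolts with a white end flap, on the bench to the robot's right, 130 by 85 by 75 mm; the point is its centre.
- jar_mid (a point): Bystander: white jar with a black lid, 70 mm diameter, 95 mm high, on the bench to the robot's left; the point is its centre.
- bolt_mid (a point): Bystander: big hex bolt standing on its head on the bench to the right, beyond the white-flapped box, 53 mm across the head, 109 mm high; the point is on its axis, half-way up.
Not all that is in view belongs to the job. What is shaped like the part that bears carton_a_mid but yellow is not meant.

How it is judged:
By the outcome, as a careful person would: the job done as asked, in the order asked, and still so for the second after the job is handed in, while the arm keeps its last pose, push and grip.
It also fails if it takes over 58 s, if anything falls off the work surface, if the arm or the gripper's body presses on something with over 40 N, if the wrist force passes 120 N, or if a joint passes its speed limit or range.

## Working session

There is one attempt and no reset: what is moved stays moved. The work goes in short steps, Python scripts to look and compute and a tool call to move; the robot and the scene stay as the last step left them, time stands still between calls to the robot, and variables do not carry over. Pictures are saved under pics/ and viewed, and the job is handed in when it is done.

Besides the shell and the picture viewer there is one more tool, called by a JSON object that holds its "method" and its "body", one argument or row to a line. move_arm: Moves the arm, as the interface text tells. Its arguments: {"type":"object","properties":{"translation":{"type":"array","items":{"type":"array","items":{"type":"number"}}},"roll":{"type":"array","items":{"type":"number"}},"fingers":{"type":"array","items":{"type":"number"}}},"required":["translation","roll","fingers"]}

```bash
mkdir -p pics; ls
python3 - <<'E'
from plant import env
import cv2,numpy as np
np.set_printoptions(precision=4,suppress=True)
o=env.get_obs()
for k in o: print(k,np.array(o[k]))
for n in("side","top"):
    cv2.imwrite(f"pics/{n}0.png",env.snapshot(n)); print(n,env.camera_model(n))
E
```

```text
pics
t 0.0
q [ 1.1478  0.3339  0.0399  1.4663 -0.0134  1.3433 -0.0585]
joint_velocities [-0.0003 -0.0019  0.0018 -0.0007  0.0004 -0.0006  0.0009]
joint_efforts [  0.0001 -65.8558   1.3651 -40.5548   0.0167   0.0128  -0.    ]
eef_pos [ 0.2066 -0.6158  0.2304]
eef_rot [ 0.4132  0.5746 -0.4126  0.5736]
contact_force [-0.0162  1.1435 -0.3002]
torque [0.0141 0.0111 0.044 ]
grip_width 0.08530268389767966
side {'mtx': array([[417.3099,   0.    , 277.7248],
       [  0.    , 417.3099, 206.7968],
       [  0.    ,   0.    ,   1.    ]]), 'pose': array([[ 0.9976,  0.047 , -0.0513,  0.3742],
       [-0.0694,  0.6127, -0.7873, -0.8475],
       [-0.0056,  0.7889,  0.6144,  0.7737],
       [ 0.    ,  0.    ,  0.    ,  1.    ]])}
top {'mtx': array([[461.1259,   0.    , 285.2604],
       [  0.    , 461.1259, 214.7101],
       [  0.    ,   0.    ,   1.    ]]), 'pose': array([[ 0.0205,  0.9936, -0.1107,  0.2934],
       [-0.9998,  0.0198, -0.0078,  0.0058],
       [-0.0056,  0.1108,  0.9938,  1.4208],
       [ 0.    ,  0.    ,  0.    ,  1.    ]])}
```

View pics/side0.png

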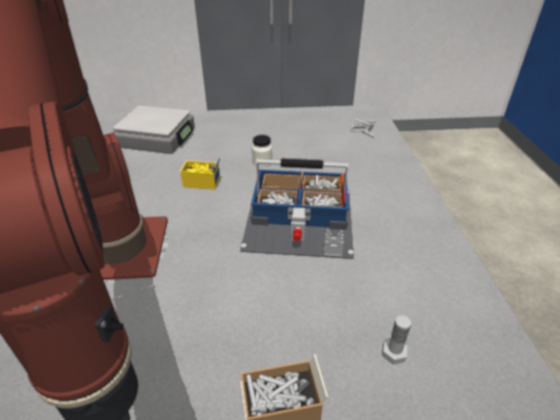

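View pics/top0.png

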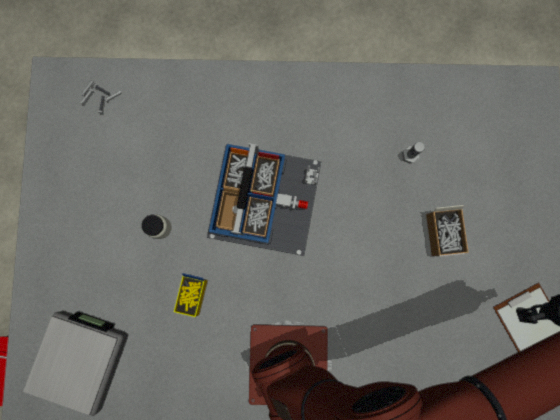

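The side view shows the cradle with the red knob at about (297,234) and the keeper at (334,240). In the top view the knob is at about (304,204), the keeper at (312,175) and the handle grip at (244,185). Next I'll zoom in and measure.

```bash
cat > h.py <<'E'
import numpy as np,cv2
from plant import env
np.set_printoptions(precision=4,suppress=True)
CM={n:env.camera_model(n) for n in("side","top")}
def ray(n,u,v):
    m=CM[n]; K=np.array(m["mtx"]);P=np.array(m["pose"])
    d=np.linalg.inv(K)@[u,v,1]; d=np.array([d[0],-d[1],-d[2]])
    return P[:3,3],P[:3,:3]@d
def onz(n,u,v,z):
    o,d=ray(n,u,v); return o+d*(z-o[2])/d[2]
def two(a,b):
    o1,d1=ray("side",*a);o2,d2=ray("top",*b)
    s=np.linalg.lstsq(np.c_[d1,-d2],o2-o1,rcond=None)[0]
    p,q=o1+d1*s[0],o2+d2*s[1]
    return (p+q)/2,np.linalg.norm(p-q)
def proj(n,p):
    m=CM[n];P=np.array(m["pose"]);c=P[:3,:3].T@(np.array(p)-P[:3,3])
    x=np.array(m["mtx"])@[c[0],-c[1],-c[2]];return x[:2]/x[2]
def red(im,box):
    u0,v0,u1,v1=box; c=im[v0:v1,u0:u1]; h=cv2.cvtColor(c,cv2.COLOR_BGR2HSV)
    m=(((h[...,0]<8)|(h[...,0]>172))&(h[...,1]>150)&(h[...,2]>70)).astype(np.uint8)
    n,l,s,ce=cv2.connectedComponentsWithStats(m)
    return [(s[i].tolist(),(ce[i]+[u0,v0]).round(2).tolist()) for i in range(1,n) if s[i][4]>8]
def crop(im,box,name,k):
    u0,v0,u1,v1=box; cv2.imwrite(name,cv2.resize(im[v0:v1,u0:u1],None,fx=k,fy=k,interpolation=cv2.INTER_CUBIC))
E
python3 - <<'E'
from h import *
s=cv2.imread("pics/side0.png");t=cv2.imread("pics/top0.png")
crop(s,(230,140,370,265),"pics/s1.png",5.5);crop(t,(200,135,335,265),"pics/t1.png",4.6*1)
print(red(s,(230,200,370,265)),red(t,(285,190,330,220)))
h=cv2.cvtColor(t,cv2.COLOR_BGR2HSV)
E
```

```text
[([112, 0, 3, 5, 11], [342.64, 201.82]), ([63, 29, 8, 12, 79], [296.87, 234.46])] [([13, 10, 10, 9, 70], [302.7, 204.1])]
```

View pics/s1.png

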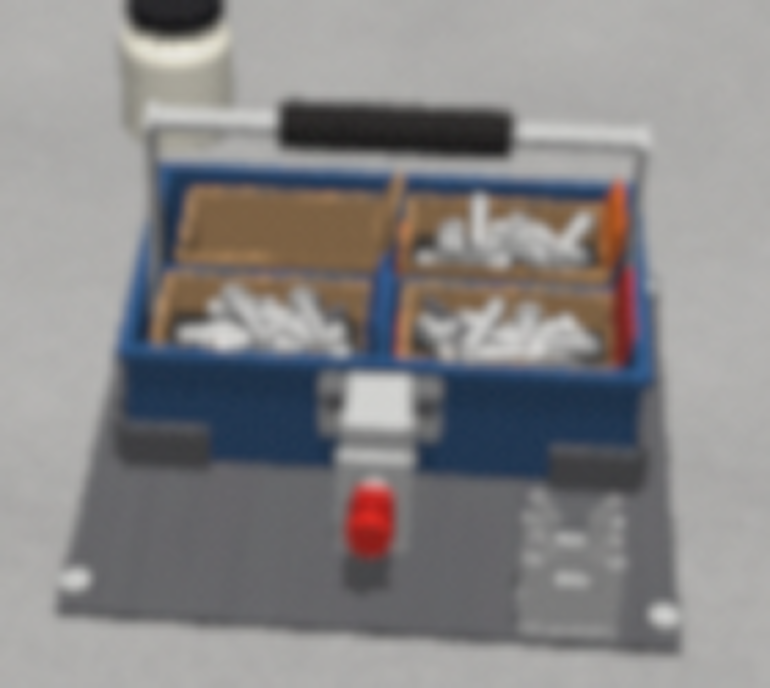

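View pics/t1.png

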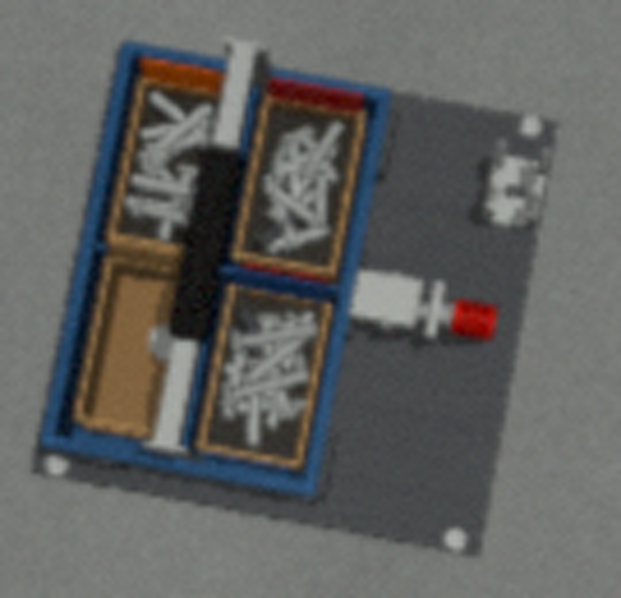

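Run:
```python
from h import *
s=cv2.imread("pics/side0.png");t=cv2.imread("pics/top0.png")
A=onz("top",200+530/4.6,135+125/4.6,.008);B=onz("top",200+456/4.6,135+538/4.6,.008);C=onz("top",200+56/4.6,135+463/4.6,.008)
print("bolts",A,B,C)
SA=onz("side",230+663/5.5,140+615/5.5,.008);SB=onz("side",230+75/5.5,140+578/5.5,.008);print("side bolts",SA,SB)
for p,q in((A,B),(SA,SB)): d=p-q; print("yaw x",np.arctan2(d[1],d[0]),np.linalg.norm(d))
d=B-C;print("yaw -y",np.arctan2(d[0],-d[1])*1,np.linalg.norm(d))
def corners(n,im,cr,k):return None
# plate corners top
PA=[onz("top",200+u/4.6,135+v/4.6,.006) for u,v in((557,118),(480,555),(33,472))]
print(PA, np.linalg.norm(PA[0]-PA[1]),np.linalg.norm(PA[2]-PA[1]))
PS=[onz("side",230+u/5.5,140+v/5.5,.006) for u,v in((680,652),(57,615))];print(PS,np.linalg.norm(PS[0]-PS[1]))
# knob
k=two((296.87,234.46),(302.7,204.1));print("knob",k)
# grip
for n,im,b in(("side",s,(275,155,330,172)),("top",t,(232,162,262,212))):
    u0,v0,u1,v1=b;g=cv2.cvtColor(im[v0:v1,u0:u1],cv2.COLOR_BGR2GRAY)
    m=(g<45).astype(np.uint8)
    N,l,st,ce=cv2.connectedComponentsWithStats(m);i=1+np.argmax(st[1:,4])
    pts=np.argwhere(l==i)[:,::-1].astype(np.float32); r=cv2.minAreaRect(pts);print(n,st[i],ce[i]+[u0,v0],r[0][0]+u0,r[0][1]+v0,r[1],r[2])
    if n=="side":sc=ce[i]+[u0,v0]
    else: tc=ce[i]+[u0,v0]
    vv=cv2.fitLine(pts,cv2.DIST_L2,0,.01,.01).ravel();e=ce[i]+[u0,v0]
    a=onz(n,*(e+25*vv[:2]),.16);b2=onz(n,*(e-25*vv[:2]),.16);d=a-b2;print("  yaw",np.arctan2(d[1],d[0]))
print("handle",two(sc,tc), onz("top",*tc,.16),onz("side",*sc,.16))
print("keeper",onz("top",312.2,175.7,.06),two((230+572/5.5,140+555/5.5),(312.2,175.7)))
```

```text
bolts [ 0.6176 -0.0732  0.008 ] [ 0.3372 -0.0278  0.008 ] [0.3816 0.2399 0.008 ]
side bolts [ 0.615  -0.0725  0.008 ] [ 0.3357 -0.0256  0.008 ]
yaw x -0.16046609253375296 0.2840878577705041
yaw x -0.1660974295282199 0.2831711168745677
yaw -y -0.16462696603338045 0.2713809503632733
[array([ 0.6233, -0.0916,  0.006 ]), array([ 0.3263, -0.044 ,  0.006 ]), array([0.3754, 0.2554, 0.006 ])] 0.3007645437906976 0.30337780737568804
[array([ 0.6184, -0.0955,  0.006 ]), array([ 0.3269, -0.0487,  0.006 ])] 0.2952829964794972
knob (array([ 0.4783, -0.0352,  0.0452]), np.float64(0.002986900414347993))
side [  7   6  40   7 193] [301.6062 163.8756] 301.513578414917 163.71493339538574 (39.146121978759766, 5.184601783752441) 2.726310968399048
  yaw -0.16701479065436564
top [  5   5  25  45 486] [245.7449 188.4547] 249.0 189.0 (44.0, 24.0) 90.0
  yaw -0.09056798756990402
handle (array([0.5047, 0.1267, 0.1595]), np.float64(0.00042260608968096167)) [0.5048 0.1266 0.16  ] [0.5044 0.1258 0.16  ]
keeper [ 0.5642 -0.0618  0.06  ] (array([ 0.5692, -0.0629,  0.0408]), np.float64(0.0023212568869240943))
```

Run:
```python
from h import *
s=np.mean([env.snapshot("side").astype(float) for _ in range(3)],0).clip(0,255).astype(np.uint8)
t=np.mean([env.snapshot("top").astype(float) for _ in range(3)],0).clip(0,255).astype(np.uint8)
a=cv2.resize(s[222:262,312:362],None,fx=14,fy=14,interpolation=cv2.INTER_CUBIC)
b=cv2.resize(t[155:197,295:330],None,fx=14,fy=14,interpolation=cv2.INTER_CUBIC)
a=cv2.convertScaleAbs(a,alpha=1.5,beta=-60)
cv2.imwrite("pics/ks.png",a);cv2.imwrite("pics/kt.png",b)
```

```text
(no output)
```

View pics/ks.png

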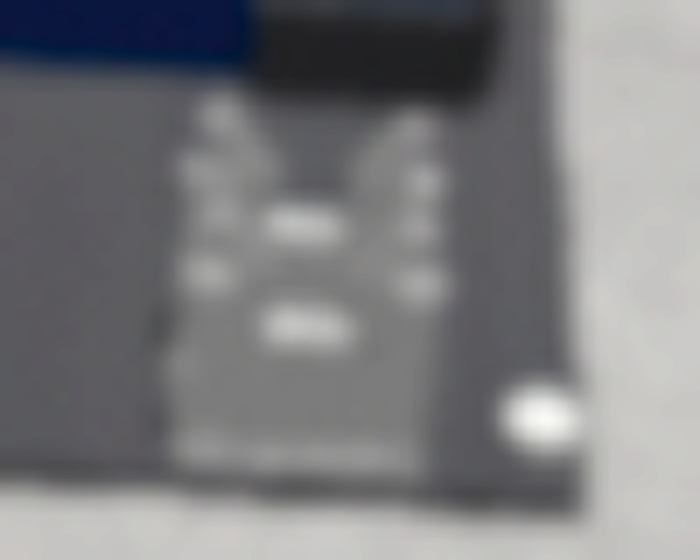

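View pics/kt.png

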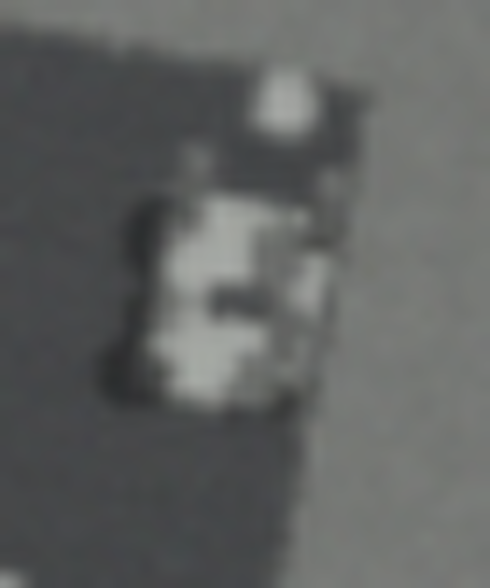

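Run:
```python
from h import *
th=-.163;xd=np.array([np.cos(th),np.sin(th)]);yd=np.array([-xd[1],xd[0]]);O=np.array([.506,.128])
def dk(p): r=p[:2]-O; return np.array([r@xd,r@yd])*1000
f=lambda u,v:(312+(u+.5)/14-.5,222+(v+.5)/14-.5)
for nm,u,v,z in(("in",302,225,.039),("out",306,328,.039),("lipin",320,118,.066),("lipout",315,278,.066),("footouter edge",300,455,.01)):
    print(nm,dk(onz("side",*f(u,v),z)))
g=lambda u,v:(295+(u+.5)/14-.5,155+(v+.5)/14-.5)
for nm,u,v,z in(("notch",237,303,.03),("mid",238,300,.04)): print(nm,dk(onz("top",*g(u,v),z)))
k=np.array([.4783,-.0352]);print("knob",dk(k)); print("handle",dk(np.array([.5047,.1267])))
print(dk(onz("side",*f(545,415),.008)),dk(onz("top",*g(285,100),.008)))
print(O+xd*.088-yd*.178, xd,yd, np.linalg.norm(k))
# tool z axis
from scipy.spatial.transform import Rotation as R
print(R.from_quat(env.get_obs()["eef_rot"]).as_matrix())
```

```text
in [  92.483  -163.1426]
out [  92.91   -191.2238]
lipin [  93.728  -163.6449]
lipout [  92.2729 -207.1948]
footouter edge [  93.9682 -194.514 ]
notch [  92.4878 -176.4084]
mid [  91.1478 -176.3518]
knob [  -0.8489 -165.5319]
handle [-1.0718 -1.4937]
[ 139.9416 -177.7194] [ 144.1502 -179.1629]
[ 0.5639 -0.0619] [ 0.9867 -0.1623] [0.1623 0.9867] 0.4795935049601902
[[-0.0001  0.948   0.3182]
 [ 0.0003  0.3182 -0.948 ]
 [-1.     -0.     -0.0003]]
```

{"method": "move_arm", "body": {
  "translation": [
    [6, 14, 0],
    [18, 40, 0],
    [34, 74, 0],
    [50, 108, 0],
    [66, 142, 0],
    [82, 176, 0],
    [98, 210, 0],
    [114, 244, 0],
    [130, 278, 0],
    [146, 312, 0],
    [160, 342, 0],
    [170, 362, 0]
  ],
  "roll": [0.03, 0.09, 0.16, 0.23, 0.3, 0.37, 0.44, 0.51, 0.58, 0.65, 0.72, 0.77],
  "fingers": [85, 85, 85, 85, 85, 85, 85, 85, 85, 85, 85, 85]
}}

```text
t: 1.4
eef_pos: [0.378, -0.2511, 0.2317]
eef_rot: [0.165, 0.687, -0.165, 0.688]
contact_force: [0.2, 0.3, 0.2]
grip_width: 0.085
```

{"method": "move_arm", "body": {
  "translation": [
    [8, 17, 0],
    [22, 48, -5],
    [36, 80, -15],
    [50, 111, -30],
    [64, 142, -45],
    [78, 173, -60],
    [90, 200, -75],
    [98, 212, -90],
    [100, 216, -100],
    [100, 216, -105],
    [100, 216, -105],
    [100, 216, -105]
  ],
  "roll": [0.03, 0.07, 0.12, 0.17, 0.22, 0.27, 0.3, 0.314, 0.314, 0.314, 0.314, 0.314],
  "fingers": [85, 85, 85, 85, 85, 85, 85, 85, 85, 85, 85, 85]
}}

```text
t: 2.4
eef_pos: [0.4765, -0.0399, 0.1264]
eef_rot: [0.058, 0.705, -0.059, 0.704]
contact_force: [0.0, -0.2, 0.1]
grip_width: 0.0851
```

Run:
```python
from h import *
from scipy.spatial.transform import Rotation as R
s=env.snapshot("side");crop(s,(230,140,370,265),"pics/s2.png",5.5)
print(red(s,(230,200,335,265)))
o=env.get_obs();print(o["eef_pos"],R.from_quat(o["eef_rot"]).as_matrix()[:,2],o["q"])
```

```text
[([63, 29, 8, 12, 79], [296.77, 234.62])]
[ 0.4768 -0.0398  0.1269] [ 0.9863 -0.1651  0.0005] [ 0.5451  0.1118 -0.5815  1.9752  0.0704  1.0735 -0.2329]
```

View pics/s2.png

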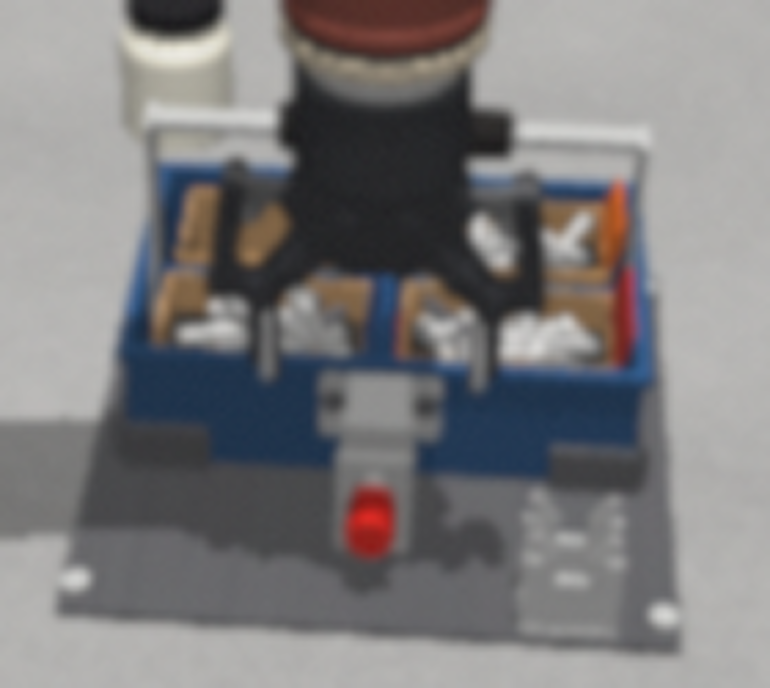

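{"method": "move_arm", "body": {
  "translation": [
    [0, 1, -10],
    [1, 2, -25],
    [1, 3, -40],
    [1, 3, -55],
    [1, 3, -70],
    [1, 3, -82],
    [1, 3, -92],
    [1, 3, -99],
    [1, 3, -101],
    [1, 3, -101],
    [1, 3, -101]
  ],
  "roll": [0, 0, 0, 0, 0, 0, 0, 0, 0, 0, 0],
  "fingers": [85, 85, 85, 85, 85, 85, 85, 85, 85, 85, 85]
}}

```text
t: 3.37
eef_pos: [0.4782, -0.0352, 0.0257]
eef_rot: [0.058, 0.705, -0.058, 0.705]
contact_force: [-0.2, -0.6, 0.6]
grip_width: 0.0853
```

Run:
```python
from h import *
s=env.snapshot("side");crop(s,(230,140,370,265),"pics/s3.png",5.5)
print(env.get_obs()["eef_pos"])
```

```text
[ 0.4783 -0.0352  0.0259]
```

View pics/s3.png

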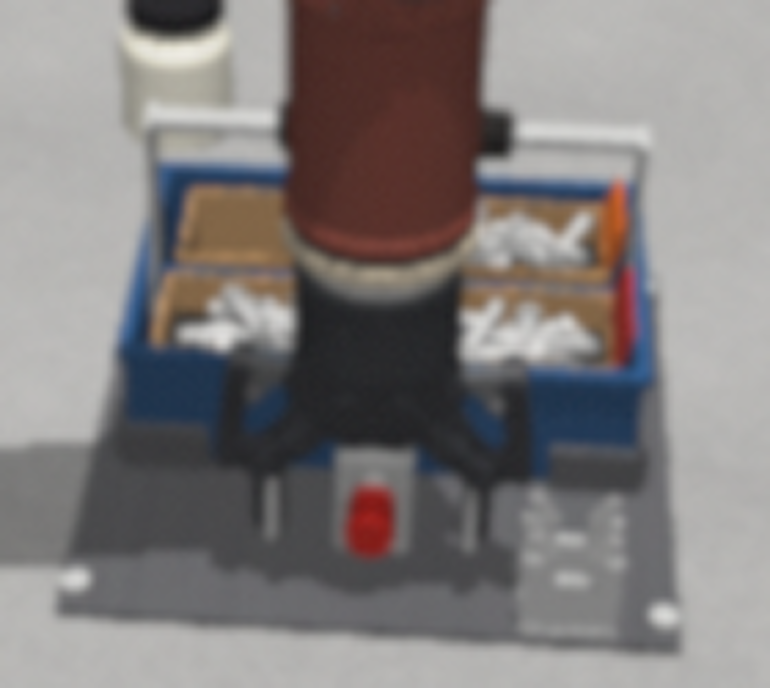

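The fingers straddle the knob: tips at about 268 and 470 in the crop, knob at 371. Closing now.

{"method": "move_arm", "body": {
  "translation": [
    [0, 0, 0],
    [0, 0, 0],
    [0, 0, 0],
    [0, 0, 0],
    [0, 0, 0],
    [0, 0, 0],
    [0, 0, 0],
    [0, 0, 0],
    [0, 0, 0],
    [0, 0, 0],
    [0, 0, 0],
    [0, 0, 0]
  ],
  "roll": [0, 0, 0, 0, 0, 0, 0, 0, 0, 0, 0, 0],
  "fingers": [70, 55, 40, 30, 20, 10, 5, 5, 5, 5, 5, 5]
}}

```text
t: 4.42
eef_pos: [0.4779, -0.0352, 0.0254]
eef_rot: [0.058, 0.705, -0.058, 0.705]
contact_force: [-1.3, -1.6, 1.9]
grip_width: 0.0227
```

{"method": "move_arm", "body": {
  "translation": [
    [-0.5, -3, 0],
    [-1.3, -8, 0],
    [-2.5, -15, 0],
    [-3.6, -22, 0],
    [-4.8, -29, 0],
    [-5.9, -36, 0],
    [-7.1, -43, 0],
    [-8.2, -50, 0],
    [-9.4, -57, 0],
    [-10.5, -64, 0],
    [-11.4, -69, 0],
    [-11.4, -69, 0]
  ],
  "roll": [0, 0, 0, 0, 0, 0, 0, 0, 0, 0, 0, 0],
  "fingers": [5, 5, 5, 5, 5, 5, 5, 5, 5, 5, 5, 5]
}}

```text
t: 5.42
eef_pos: [0.466, -0.1056, 0.0252]
eef_rot: [0.058, 0.705, -0.058, 0.705]
contact_force: [0.6, 0.4, -1.6]
grip_width: 0.0223
```

Run:
```python
from h import *
s=env.snapshot("side");crop(s,(230,140,370,275),"pics/s4.png",5)
t=env.snapshot("top");crop(t,(200,135,350,265),"pics/t4.png",4.6)
print(env.get_obs()["eef_pos"])
```

```text
[ 0.4663 -0.1043  0.0253]
```

View pics/s4.png

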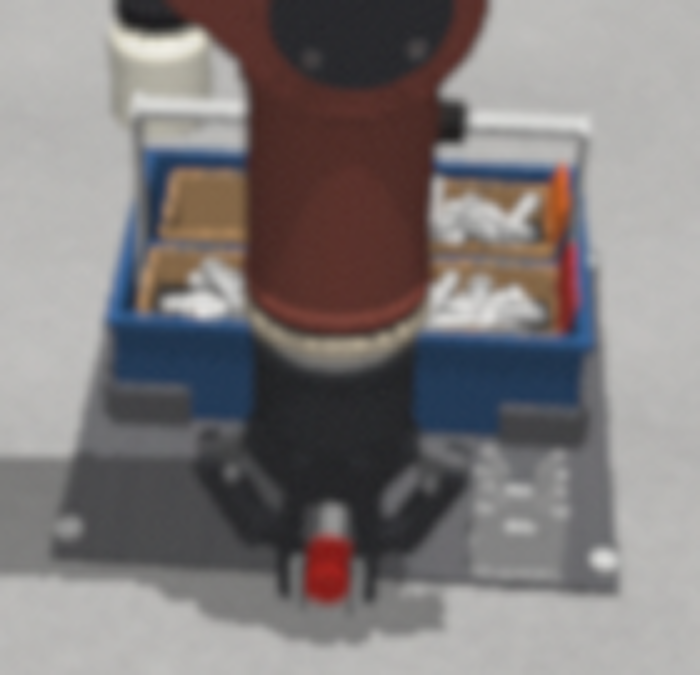

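View pics/t4.png

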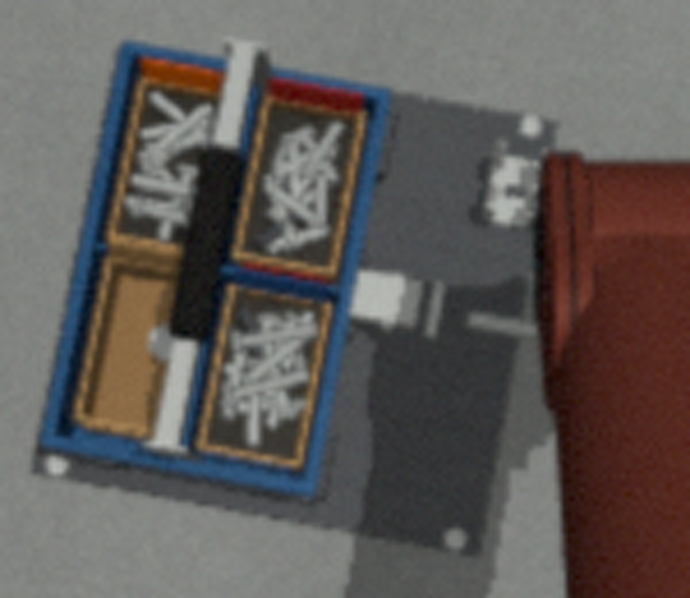

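Run:
```python
from h import *
th=-.163;xd=np.array([np.cos(th),np.sin(th)]);yd=np.array([-xd[1],xd[0]]);O=np.array([.506,.128])
def dk(p): r=p[:2]-O; return np.array([r@xd,r@yd])*1000
print("knob side before",dk(onz("side",296.8,234.5,.05)),"top before",dk(onz("top",302.7,204.1,.055)))
s=env.snapshot("side");r=red(s,(270,230,330,275));print(r)
for q in r: print(dk(onz("side",*q[1],.05)))
for u,v in((472,318),(500,323),(530,328)): print("pin top",dk(onz("top",200+(u+.5)/4.6-.5,135+(v+.5)/4.6-.5,.05)))
print("ear outer", dk(onz("top",200+440/4.6,135+308/4.6,.064)))
print("tcp",dk(env.get_obs()["eef_pos"]))
```

```text
knob side before [  -2.2729 -171.5976] top before [  -0.7256 -165.2212]
[([21, 18, 9, 11, 88], [295.23, 252.93])]
[  -2.2074 -240.1355]
pin top [   0.7782 -163.641 ]
pin top [   0.8594 -182.1656]
pin top [   1.1773 -201.9584]
ear outer [   0.5423 -143.4343]
tcp [  -1.3799 -235.3239]
```

{"method": "move_arm", "body": {
  "translation": [
    [0, 0, 8],
    [0, 0, 20],
    [0, 0, 32],
    [0, 0, 40],
    [10, 0, 40],
    [25, 0, 40],
    [42, 0, 40],
    [60, 1, 40],
    [76, 1, 40],
    [88, 1, 40],
    [95.5, 1.5, 40],
    [95.5, 1.5, 40]
  ],
  "roll": [0, 0, 0, 0, 0, 0, 0, 0, 0, 0, 0, 0],
  "fingers": [5, 5, 5, 5, 5, 5, 5, 5, 5, 5, 5, 5]
}}

```text
t: 6.57
eef_pos: [0.5635, -0.1023, 0.0653]
eef_rot: [0.058, 0.704, -0.057, 0.705]
contact_force: [0.0, 0.2, 0.6]
grip_width: 0.0223
```

Run:
```python
from h import *
s=env.snapshot("side");crop(s,(290,190,370,265),"pics/s5.png",8)
th=-.163;xd=np.array([np.cos(th),np.sin(th)]);yd=np.array([-xd[1],xd[0]]);O=np.array([.506,.128])
def dk(p): r=p[:2]-O; return np.array([r@xd,r@yd])*1000
o=env.get_obs();print(dk(o["eef_pos"]),o["eef_pos"],o["eef_rot"])
r=red(s,(290,190,370,265));print(r)
for q in r:print(dk(onz("side",*q[1],.05+.04)))
```

```text
[  92.966  -218.1343] [ 0.5623 -0.1023  0.0651] [ 0.0576  0.7048 -0.0572  0.7047]
[([42, 43, 8, 12, 89], [335.39, 238.56])]
[  93.4966 -223.092 ]
```

View pics/s5.png

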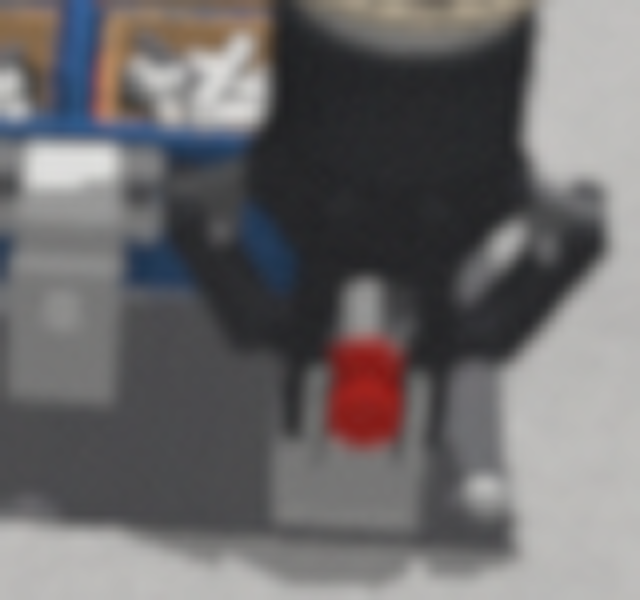

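{"method": "move_arm", "body": {
  "translation": [
    [0, 0, -5],
    [0, 0, -10],
    [0, 0, -15],
    [0, 0, -20],
    [0, 0, -24],
    [0, 0, -27],
    [0, 0, -29],
    [0, 0, -29]
  ],
  "roll": [0, 0, 0, 0, 0, 0, 0, 0],
  "fingers": [5, 5, 5, 5, 5, 5, 5, 5]
}}

```text
t: 7.28
eef_pos: [0.5616, -0.1027, 0.0358]
eef_rot: [0.058, 0.705, -0.058, 0.705]
contact_force: [-0.7, -0.2, -0.9]
grip_width: 0.0226
```

{"method": "move_arm", "body": {
  "translation": [
    [0, 0, -2],
    [0, 0, -4],
    [0, 0, -6],
    [0, 0, -8],
    [0, 0, -9],
    [0, 0, -10],
    [0, 0, -10]
  ],
  "roll": [0, 0, 0, 0, 0, 0, 0],
  "fingers": [5, 5, 5, 5, 5, 5, 5]
}}

```text
t: 7.87
eef_pos: [0.5621, -0.1027, 0.0263]
eef_rot: [0.058, 0.705, -0.058, 0.705]
contact_force: [1.1, 0.1, -0.0]
grip_width: 0.0224
```

Run:
```python
from h import *
s=env.snapshot("side");crop(s,(290,190,370,265),"pics/s6.png",8)
t=env.snapshot("top");crop(t,(260,135,340,215),"pics/t6.png",7)
o=env.get_obs();print(o["eef_pos"],o["contact_force"],o["torque"])
```

```text
[ 0.562  -0.1027  0.0263] [ 2.3888 -0.4061 -0.2991] [-0.0326 -0.2631 -0.082 ]
```

View pics/s6.png

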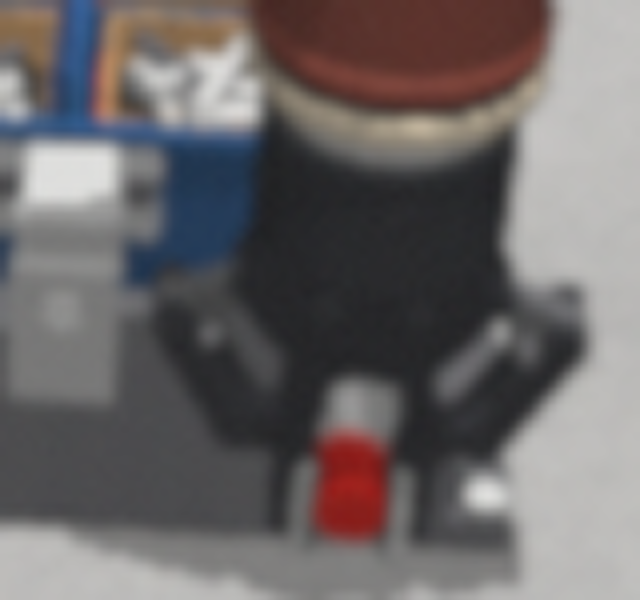

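View pics/t6.png

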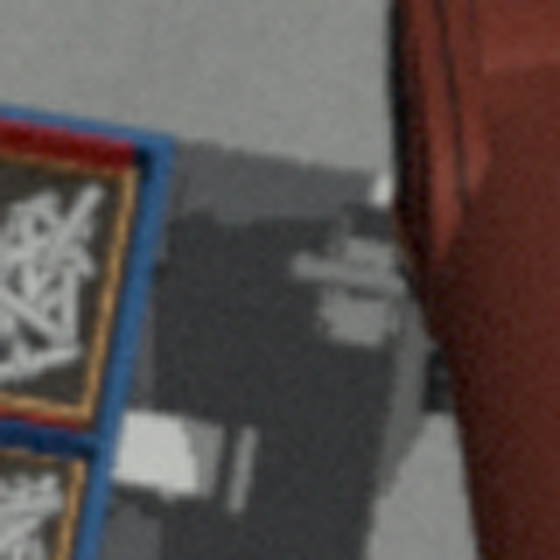

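{"method": "move_arm", "body": {
  "translation": [
    [0.7, 0, 0],
    [0.7, 0, -0.5],
    [0.7, 0, -0.5],
    [0.7, 0, -0.5]
  ],
  "roll": [0, 0, 0, 0],
  "fingers": [5, 5, 5, 5]
}}

```text
t: 8.3
eef_pos: [0.5625, -0.1027, 0.0258]
eef_rot: [0.058, 0.705, -0.058, 0.705]
contact_force: [-0.5, -0.5, -0.7]
grip_width: 0.0224
```

Run:
```python
from h import *
o=env.get_obs();print(o["eef_pos"],o["contact_force"],o["torque"])
```

```text
[ 0.5625 -0.1027  0.0258] [-0.4888 -0.4787 -0.6518] [-0.0024 -0.0227  0.0031]
```

{"method": "move_arm", "body": {
  "translation": [
    [0, 0, -0.5],
    [0, 0, -1],
    [0, 0, -1],
    [0, 0, -1],
    [0, 0, -1],
    [0, 0, -1],
    [0, 0, -1],
    [0, 0, -1],
    [0, 0, -1]
  ],
  "roll": [0, 0, 0, 0, 0, 0, 0, 0, 0],
  "fingers": [5, 5, 24, 27, 32, 40, 50, 60, 60]
}}

```text
t: 9.05
eef_pos: [0.5626, -0.1027, 0.0248]
eef_rot: [0.058, 0.705, -0.058, 0.705]
contact_force: [0.3, 0.7, 0.0]
grip_width: 0.0601
```

Run:
```python
from h import *
s=env.snapshot("side");crop(s,(290,190,370,265),"pics/s7.png",8)
o=env.get_obs();print(o["eef_pos"],o["contact_force"],o["grip_width"])
```

```text
[ 0.5626 -0.1027  0.0248] [-0.562  -0.0715 -0.2882] 0.0598336056285504
```

View pics/s7.png

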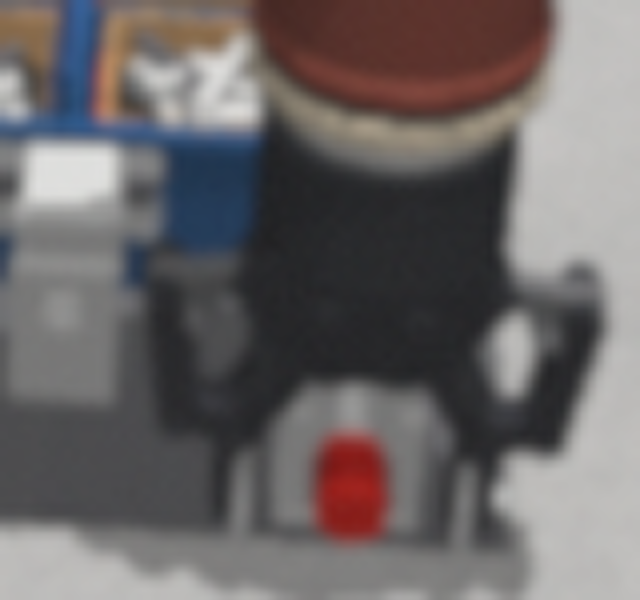

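{"method": "move_arm", "body": {
  "translation": [
    [0, 0, 6],
    [0, 0, 18],
    [0, 0, 36],
    [0, 0, 60],
    [0, 0, 88],
    [0, 0, 118],
    [0, 0, 148],
    [0, 0, 175],
    [0, 0, 192],
    [0, 0, 200],
    [0, 0, 200],
    [0, 0, 200]
  ],
  "roll": [0, 0, 0, 0, 0, 0, 0.04, 0.1, 0.18, 0.28, 0.38, 0.48],
  "fingers": [60, 60, 60, 60, 60, 60, 60, 75, 85, 85, 85, 85]
}}

```text
t: 10.1
eef_pos: [0.563, -0.1025, 0.2271]
eef_rot: [-0.114, 0.697, 0.113, 0.699]
contact_force: [0.0, -0.9, -0.6]
grip_width: 0.0851
```

{"method": "move_arm", "body": {
  "translation": [
    [-2, 10, 0],
    [-6, 28, 0],
    [-11, 50, 0],
    [-17, 76, 0],
    [-23, 103, 0],
    [-29, 130, 0],
    [-35, 158, 0],
    [-40, 183, 0],
    [-45, 204, 0],
    [-48, 219, 0],
    [-50, 228, 0],
    [-50, 228, 0]
  ],
  "roll": [0.1, 0.2, 0.3, 0.4, 0.5, 0.6, 0.7, 0.8, 0.9, 1.0, 1.07, 1.093],
  "fingers": [85, 85, 85, 85, 85, 85, 85, 85, 85, 85, 85, 85]
}}

```text
t: 11.1
eef_pos: [0.5118, 0.128, 0.2261]
eef_rot: [-0.46, 0.536, 0.46, 0.537]
contact_force: [0.0, -0.3, 0.4]
grip_width: 0.0849
```

Run:
```python
from h import *
from scipy.spatial.transform import Rotation as R
s=env.snapshot("side");crop(s,(230,120,370,265),"pics/s8.png",5)
t=env.snapshot("top");crop(t,(200,135,350,265),"pics/t8.png",4.6)
o=env.get_obs();z=R.from_quat(o["eef_rot"]).as_matrix()[:,2];print(o["t"],o["eef_pos"],z,np.arctan2(z[1],z[0]),o["q"])
```

```text
11.2 [0.5127 0.1251 0.2256] [ 0.1607  0.987  -0.0004] 1.4093913166307606 [ 0.4716  0.1727 -0.8744  1.7343  0.1382  1.2977  0.9765]
```

View pics/s8.png

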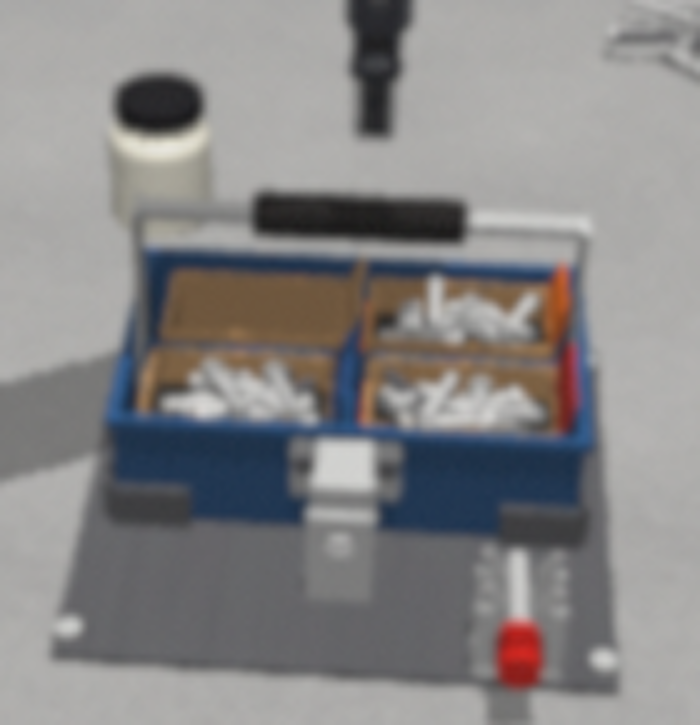

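View pics/t8.png

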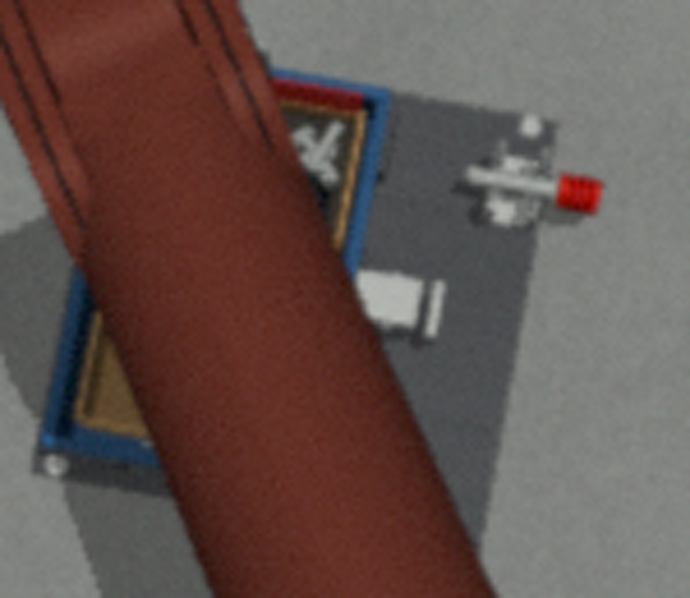

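The pin lies in both notches with its knob outward (top-crop knob at about 580,192, tip at 470,175). Lowering onto the handle.

{"method": "move_arm", "body": {
  "translation": [
    [0, 1, -8],
    [0, 1, -20],
    [0, 1, -32],
    [0, 1, -44],
    [0, 1, -56],
    [0, 1, -66],
    [0, 1, -75],
    [0, 1, -82],
    [0, 1, -87],
    [0, 1, -87],
    [0, 1, -87]
  ],
  "roll": [0, 0, 0, 0, 0, 0, 0, 0, 0, 0, 0],
  "fingers": [85, 85, 85, 85, 85, 85, 85, 85, 85, 85, 85]
}}

```text
t: 12.12
eef_pos: [0.5126, 0.1264, 0.1378]
eef_rot: [-0.458, 0.539, 0.458, 0.539]
contact_force: [-0.2, 0.6, 0.1]
grip_width: 0.0853
```

Run:
```python
from h import *
s=env.snapshot("side");crop(s,(230,120,370,265),"pics/s9.png",5)
o=env.get_obs();print(o["eef_pos"],o["contact_force"])
```

```text
[0.5128 0.1265 0.1382] [ 0.0582  0.5607 -0.0604]
```

View pics/s9.png

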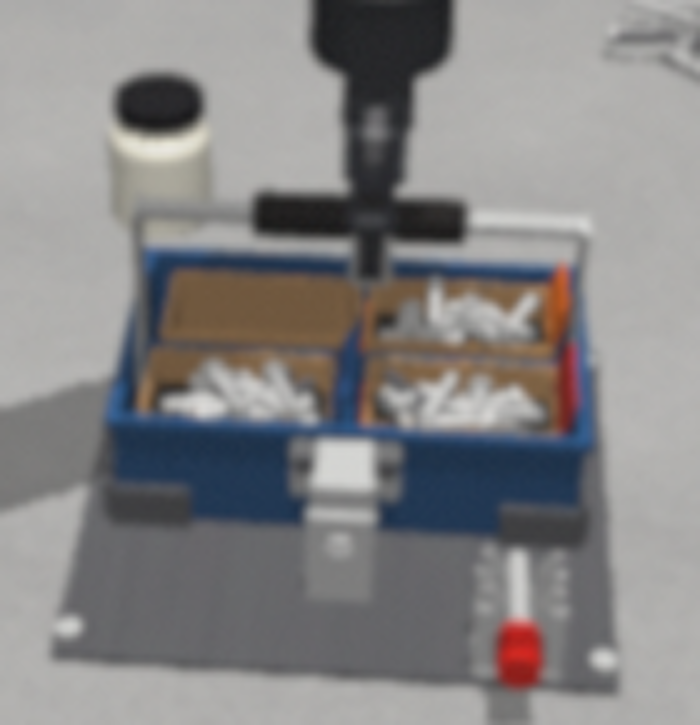

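{"method": "move_arm", "body": {
  "translation": [
    [0, 0, 0],
    [0, 0, 0],
    [0, 0, 0],
    [0, 0, 0],
    [0, 0, 0],
    [0, 0, 0],
    [0, 0, 0],
    [0, 0, 0],
    [0, 0, 0],
    [0, 0, 0],
    [0, 0, 0],
    [0, 0, 0]
  ],
  "roll": [0, 0, 0, 0, 0, 0, 0, 0, 0, 0, 0, 0],
  "fingers": [70, 55, 40, 30, 20, 10, 5, 5, 5, 5, 5, 5]
}}

```text
t: 13.17
eef_pos: [0.5128, 0.1272, 0.1381]
eef_rot: [-0.458, 0.538, 0.458, 0.539]
contact_force: [0.4, 4.8, 1.2]
grip_width: 0.0229
```

Run:
```python
from h import *
o=env.get_obs();print(o["eef_pos"],o["contact_force"],o["torque"],o["grip_width"])
```

```text
[0.5128 0.1272 0.1381] [0.3964 4.767  1.1951] [ 1.1326 -0.292   0.0305] 0.02285528396135242
```

{"method": "move_arm", "body": {
  "translation": [
    [0.1, 0.8, 0],
    [0.1, 0.8, 0],
    [0.1, 0.8, 1],
    [0.1, 0.8, 2],
    [0.1, 0.8, 3.5],
    [0.1, 0.8, 5],
    [0.1, 0.8, 6.5],
    [0.1, 0.8, 8],
    [0.1, 0.8, 8],
    [0.1, 0.8, 8]
  ],
  "roll": [0, 0, 0, 0, 0, 0, 0, 0, 0, 0],
  "fingers": [5, 5, 5, 5, 5, 5, 5, 5, 5, 5]
}}

```text
t: 14.0
eef_pos: [0.5125, 0.1269, 0.1458]
eef_rot: [-0.458, 0.539, 0.458, 0.538]
contact_force: [0.1, 2.2, -8.8]
grip_width: 0.0237
```

Run:
```python
from h import *
s=env.snapshot("side");crop(s,(230,120,370,265),"pics/s10.png",5)
o=env.get_obs();print(o["eef_pos"],o["contact_force"],o["torque"],o["grip_width"])
```

```text
[0.5125 0.1269 0.1458] [ 0.6862  1.7276 -8.4945] [0.5773 0.172  0.0126] 0.02338644083641741
```

View pics/s10.png

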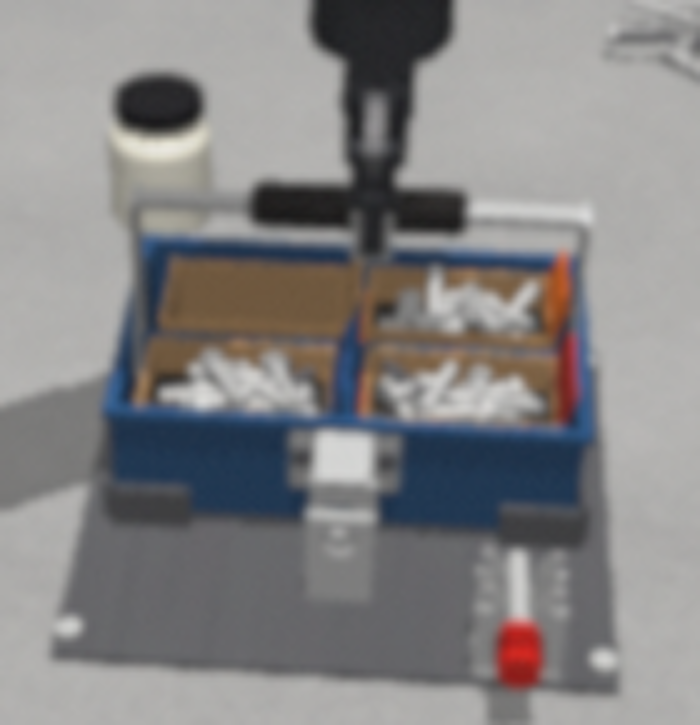

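{"method": "move_arm", "body": {
  "translation": [
    [0, 0, 1],
    [0, 0, 3],
    [0, 0, 6],
    [0, 0, 10],
    [0, 0, 14],
    [0, 0, 18],
    [0, 0, 22],
    [0, 0, 26],
    [0, 0, 30],
    [0, 0, 34],
    [0, 0, 38],
    [0, 0, 42]
  ],
  "roll": [0, 0, 0, 0, 0, 0, 0, 0, 0, 0, 0, 0],
  "fingers": [5, 5, 5, 5, 5, 5, 5, 5, 5, 5, 5, 5]
}}

```text
t: 15.05
eef_pos: [0.5127, 0.1271, 0.1882]
eef_rot: [-0.458, 0.539, 0.458, 0.539]
contact_force: [1.0, -0.3, -7.7]
grip_width: 0.0233
```

{"method": "move_arm", "body": {
  "translation": [
    [0, 0, 5],
    [0, 0, 10],
    [0, 0, 15],
    [0, 0, 20],
    [0, 0, 25],
    [0, 0, 30],
    [0, 0, 35],
    [0, 0, 40],
    [0, 0, 44],
    [0, 0, 47],
    [0, 0, 49],
    [0, 0, 50]
  ],
  "roll": [0, 0, 0, 0, 0, 0, 0, 0, 0, 0, 0, 0],
  "fingers": [5, 5, 5, 5, 5, 5, 5, 5, 5, 5, 5, 5]
}}

```text
t: 16.05
eef_pos: [0.5127, 0.1271, 0.2381]
eef_rot: [-0.458, 0.538, 0.458, 0.539]
contact_force: [0.3, -0.1, -8.6]
grip_width: 0.023
```

{"method": "move_arm", "body": {
  "translation": [
    [0, 0, 0],
    [0, 0, 0],
    [0, 0, 0],
    [0, 0, 0],
    [0, 0, 0],
    [0, 0, 0]
  ],
  "roll": [0, 0, 0, 0, 0, 0],
  "fingers": [5, 5, 5, 5, 5, 5]
}}

```text
t: 16.55
eef_pos: [0.5127, 0.1271, 0.2377]
eef_rot: [-0.458, 0.539, 0.458, 0.538]
contact_force: [-0.5, 0.5, -8.5]
grip_width: 0.0233
```

Run:
```python
from h import *
s=env.snapshot("side");crop(s,(230,100,370,265),"pics/s11.png",4.8)
t=env.snapshot("top");crop(t,(190,125,350,265),"pics/t11.png",4.2)
o=env.get_obs();print(o["eef_pos"],o["contact_force"],o["torque"],o["grip_width"],o["eef_rot"],np.abs(o["joint_velocities"]).max())
```

```text
[0.5127 0.1271 0.2378] [-0.1961  0.1348 -8.5847] [ 0.0929 -0.0377  0.0036] 0.023365123038947985 [-0.4582  0.5385  0.4583  0.5385] 0.0018440649802852638
```

View pics/s11.png

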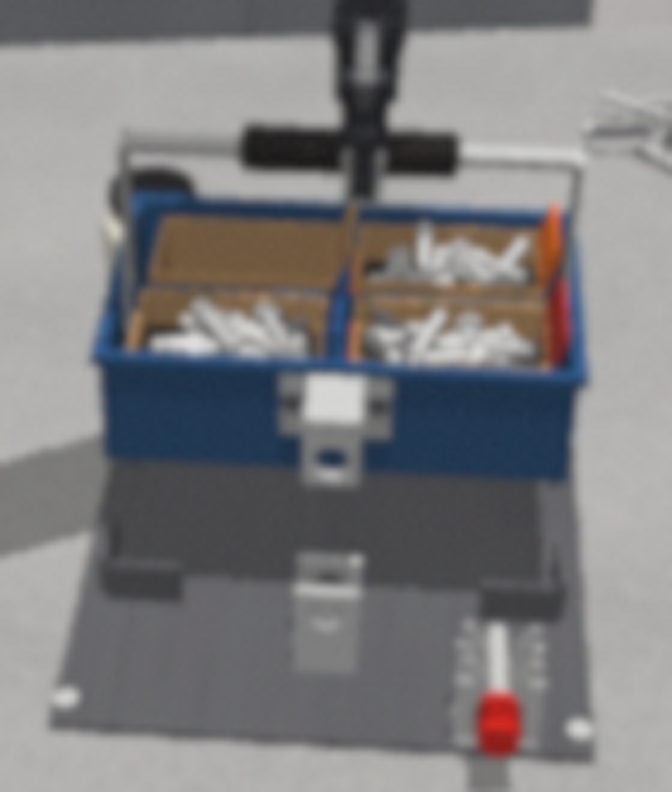

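View pics/t11.png

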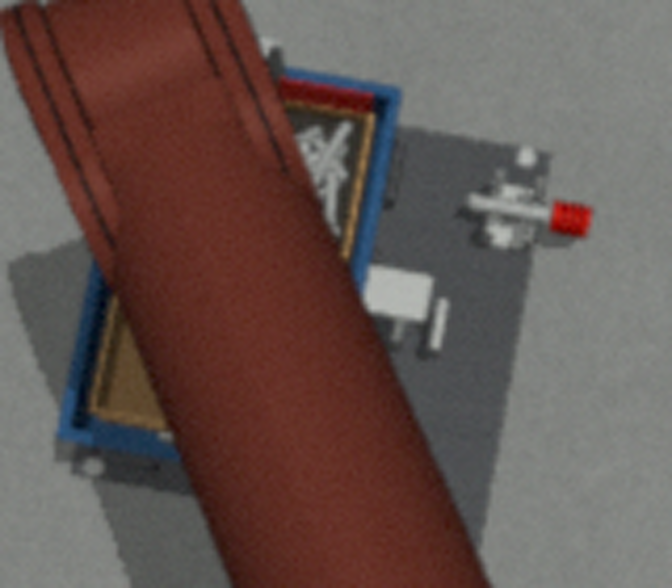

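Run:
```python
from h import *
th=-.163;yd=np.array([-np.sin(th),np.cos(th),0]);H=np.array([.505,.128,0])
def pl(u,v,off):
    o,d=ray("side",u,v); s=((H+yd*off-o)@yd)/(d@yd); return o+d*s
for nm,off,a,b in(("handle0",0,(230+150/5.5,140+112/5.5),(230+648/5.5,140+135/5.5)),("handle1",0,(230+125/4.8,100+135/4.8),(230+580/4.8,100+155/4.8)),
  ("rim1",-.085,(230+95/4.8,100+358/4.8),(230+585/4.8,100+381/4.8)),("rim0",-.085,(230+120/5.5,140+355/5.5),(230+653/5.5,140+380/5.5)),("bottom1",-.085,(230+105/4.8,100+455/4.8),(230+570/4.8,100+477/4.8))):
    p,q=pl(*a,off),pl(*b,off);print(nm,p[2],q[2],"tilt deg",np.degrees(np.arctan2(q[2]-p[2],np.linalg.norm((q-p)[:2]))))
```

```text
handle0 0.16351455120383385 0.16311600498533174 tilt deg -0.09155854722664868
handle1 0.2624979559619587 0.26109936260146527 tilt deg -0.3239505107553378
rim1 0.17189213151790528 0.1720748948424229 tilt deg 0.03971916380789065
rim0 0.07337019732789274 0.0754205550321152 tilt deg 0.4447148771559655
bottom1 0.10674707205284839 0.10801289075050091 tilt deg 0.27959886366989223
```

Handle and rim tilt are within about 0.4°, and the carrier has risen about 98 mm. Handing in.

```bash
python3 -c "
from plant import env
print(env.get_obs()['t']);print(env.finish_job())"
```

```text
16.65
the job is handed in; nothing more can be done
None
```

I drew the pin out of the clevis and laid it in both notches of the pin rest, red knob pointing away from the carrier, and let go of it. Then I took the carrier by its top handle and lifted it straight up. I handed the job in at 16.65 s, still holding the carrier there.

**Last checks:**
- **Height:** the gripper rose 99.7 mm from where it took hold. The images show the rim about 98 mm up.
- **Level and still:** the side view shows lengthwise tilt within about 0.4°, which is the limit of my pixel reading. Tilt across the carrier I judged only by eye and from the low moment at the wrist. Joint speeds were below 0.002 rad/s.
- **Load:** the wrist force is a steady 8.6 N, about 0.87 kg, which fits the carrier with all its boxes. All four boxes are in place in the side view; the arm hides part of the carrier in the top view.
- **Pin:** both views show it still lying in the rest.
- **Bystanders:** I never touched them. I did not check their positions again at the end.

**Disagreement:** the two cameras differed by about 3 mm on where the pin and its rest were. I set the pin by the side view, and a light side force of about 2 N in the notch showed it was a little off. It went away after a 0.7 mm correction.

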